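# Clamp and lock a gel casting stand

## Task

Take every spring clamp standing on the bench, squeeze it open and let it close over the top edge of the glass sandwich in the casting stand, lined up with the edge and well down over it (jaw tips at least a centimetre and a half below the edge). When all of them are on, lower the T-key down the column onto the recessed square stem, turn it clockwise to its stop to lock the stand, and put the key back fully down in its holder. Leave the bottle, the beaker and the tip box where they are.

Things in the scene. Friction and masses are not known exactly. Their poses are not given: they have to be found in the camera images.
- caster: Fixed gel-casting stand; origin under the centre of its grey base, 80 mm (x) x 320 mm (its own y), 12 mm thick, z up. At y = -125 mm, x = 0 stands a 44 x 44 mm aluminium column, 110 mm tall, with an upright 28 x 28 mm square bore going down to 12 mm above the bench, the lock stem at its bottom.
- glass_top (a point): Middle of the top edge of the upright glass sandwich of the stand (at the stand's x = 0, y = 40 mm, z = 100 mm): 8 mm thick along x, 220 mm long along y (110 mm each way from here), bare for 66 mm down from the top; a black rail 30 mm wide holds it below that.
- stem_top (a point): Top of the lock stem, on the bore's centre line, 35 mm above the bench and 75 mm below the column's mouth: a steel square 10 x 10 mm, 23 mm tall, domed on top. Its flats turn with joint stem; a thin black frame with a pointer at the column's mouth turns with it (look only, nothing can touch it).
- stem (a joint): Angle of the lock stem, rad: at 0 its flats are parallel to the stand's x and y and the pointer points along the stand's -x; grows clockwise seen from above, stops at 1.25 (locked). Starts unlocked, 0 to 0.3. Friction about 0.08 N m; stays where it is left.
- key_mid (a point): Centre of the steel T-key (175 mm tall, 0.2 kg), 87.5 mm above its foot, z up along the key. On top a crossbar 70 mm (its x) x 12 mm (its y) x 20 mm tall, its centre 77.5 mm above this point; 12 mm round shank; at the foot a 19 x 19 mm square socket, hollow 12 x 12 mm, 22 mm deep, flats parallel to its x and y. Starts standing in the holder.
- holder: Fixed grey holder block 64 x 64 mm, 85 mm tall, with a 25 x 25 mm upright square hole in its middle, open at the top, floor 10 mm above its underside. Origin at the centre of its underside; the hole's flats are parallel to its x and y. A T-key stored in it stands on that floor.
- clamp1_mid (a point): Hinge pin of a black spring clamp (like a big clothes peg, 79 mm tall, 34 mm wide along its y, 70 g) standing jaws down; 38 mm above the jaw tips. Levers rise to 41 mm above the pin, splayed along its x, 39 mm across the outer faces 28 mm above the pin; squeezed 14 mm there (15 to 20 N) the jaws part 18 mm. Frame of the +x half: tilts by half the jaw angle. None if absent.
- clamp1_jaw (a joint): Jaw angle of this clamp, rad: 0 shut, 0.5 fully open (stop), about 0.19 when shut on the 8 mm glass; sprung shut.
- clamp2_mid (a point): Hinge pin of a black spring clamp (like a big clothes peg, 79 mm tall, 34 mm wide along its y, 70 g) standing jaws down; 38 mm above the jaw tips. Levers rise to 41 mm above the pin, splayed along its x, 39 mm across the outer faces 28 mm above the pin; squeezed 14 mm there (15 to 20 N) the jaws part 18 mm. Frame of the +x half: tilts by half the jaw angle. None if absent.
- clamp2_jaw (a joint): Jaw angle of this clamp, rad: 0 shut, 0.5 fully open (stop), about 0.19 when shut on the 8 mm glass; sprung shut.
- clamp3_mid (a point): Hinge pin of a black spring clamp (like a big clothes peg, 79 mm tall, 34 mm wide along its y, 70 g) standing jaws down; 38 mm above the jaw tips. Levers rise to 41 mm above the pin, splayed along its x, 39 mm across the outer faces 28 mm above the pin; squeezed 14 mm there (15 to 20 N) the jaws part 18 mm. Frame of the +x half: tilts by half the jaw angle. None if absent.
- clamp3_jaw (a joint): Jaw angle of this clamp, rad: 0 shut, 0.5 fully open (stop), about 0.19 when shut on the 8 mm glass; sprung shut.
- clamp4_mid (a point): Hinge pin of a black spring clamp (like a big clothes peg, 79 mm tall, 34 mm wide along its y, 70 g) standing jaws down; 38 mm above the jaw tips. Levers rise to 41 mm above the pin, splayed along its x, 39 mm across the outer faces 28 mm above the pin; squeezed 14 mm there (15 to 20 N) the jaws part 18 mm. Frame of the +x half: tilts by half the jaw angle. None if absent.
- clamp4_jaw (a joint): Jaw angle of this clamp, rad: 0 shut, 0.5 fully open (stop), about 0.19 when shut on the 8 mm glass; sprung shut.
- reagent: Bystander: amber bottle, 64 mm across, 100 mm tall.
- beaker: Bystander: glass beaker, 68 mm across, 80 mm tall.
- tipbox: Bystander: white pipette tip box 80 x 120 x 50 mm.
There are look-alikes about, which are no part of the job. What is shaped like the part that bears clamp3_mid but yellow is not meant.

How it is judged:
By the outcome, as a careful person would: the job done as asked, in the order asked, and still so for the second after the job is handed in, with the robot touching nothing.
Of clamp1, clamp2, clamp3, clamp4 only 2 to 4 are there at a start; the rules pass over those that are not, and their reading is None.
At some moment in a run one of clamp1, clamp2, clamp3, clamp4 may be knocked a few centimetres aside while the robot is not near it.
Once in a run the grip may slacken for a moment while it holds something.
It also fails if it takes over 210 s, if anything falls off the work surface, if the arm or the gripper's body presses on something with over 40 N, if the wrist force passes 120 N, or if a joint passes its speed limit or range.

## Robot

A 6-joint arm with a two-finger parallel gripper is mounted at the origin on the work surface. World frame = base frame: x ahead of the robot, y to its left, z up, the work surface at z = 0. Lengths are in mm, angles in degrees, forces in N, time in s.
With the tool pointing down it reaches from about 325 to 925 mm from the base axis. Payload 3.1 kg.
Tool frame: the origin (TCP) lies at the very end of the fingers, on their centre line; the grasp point (between the pads) lies grasp_offset behind it (grasp_offset is the distance from the TCP to the grasp point, in mm); z points along the fingers, y is the line along which they close (so a half turn about z gives the same grasp; the last joint's range is limited). The gripper opens to 85 mm and grips with 20 to 120 N. Pads are 22 mm wide; open, the fingers measure 114 mm over their backs; the gripper's body (76 mm by 85 mm) begins 54 mm behind the grasp point. The pads swing forward as they close: fully open they stand 13 mm farther back than shut.
Start: joints at [-77.017, 12.427, 92.441, -0, 75.132, -6.429], TCP at [207.744, -589.476, 231.3] pointing down, gripper open.
Joint ranges: [-157.48, 157.48], [-44.54, 120.13], [17.64, 146.25], [-64.5, 244.5], [7.68, 150.69], [-147.95, 147.95]. Speed limits (degrees/s): [159.86, 159.86, 180, 180, 180, 180].

## Interface

Orientations are given as [roll, pitch, yaw] about the fixed x, y, z axes, in that order (R = Rz(yaw) Ry(pitch) Rx(roll)).
In Python, from station import * gives the robot as it stands. Calls block until the motion is done:
- goto(position, orientation): joint-space move of the TCP to a pose.
- move_l(position, attitude=None, speed=150): straight line of the TCP; attitude=None keeps the orientation; speed is the mean speed in mm/s.
- move_j(angles): joint-space move.
- grip(opening, squeeze=None): finger opening in mm; squeeze is the grip in N (None keeps the last); returns when the fingers have stopped.
- wait(seconds).
- solve_ik(position, orientation): joint angles nearest the present ones, or None.
- get_obs(): the state.
- get_image(name): name is "scene" or "top" or "wrist"; returns the picture (480x640x3 uint8, red, green, blue); there is no depth.
- get_calibration(name): a dict with "fx", "fy", "cx", "cy" (pixels), "R" (3x3) and "t" (3): a world point X has camera coordinates R X + t; the wrist camera has in their place "mount" (4x4, takes a point from camera to tool coordinates, whose origin is the TCP and whose axes are the flange's). Camera axes: x right, y down, z forward; pixel columns grow to the right and rows downward; lengths in mm; the calibration is good to about 2 mm. A picture is of the moment at which its call begins: read the wrist's pose just before it. get_calibration takes no time and is no camera call.
A pose or a line that the arm cannot do raises Unreachable and nothing moves.
- sign_off(): hands the job in; it is judged then, once.
Trained networks look in the newest picture that a camera, given by its name, has taken for a name from the list of things; names that differ only in an ending like _2 or _b are one class to them, and where a whole thing is asked for, a point or a joint stands for the part that bears it (a point fixed in the world has none). Each returns a list of dicts, best first, with "score" (0 to 1); they miss things now and then, are a little off and sometimes report something else, mostly with a low value. They report only what shows in the picture. A call takes as long as a camera call. They do not tell look-alikes from the thing itself.
- spot_in(name, camera): "extent" ([centre column, centre row, width, height] in pixels, round what is visible of it).
- regions_of(name, camera): "region" (480x640 bool, what is visible of it) and "extent" ([centre column, centre row, width, height] in pixels, round what is visible of it).
The state is a dict: "t": time; "joint_pos": joint angles; "qvel": joint speeds; "effort": joint torques, N m; "tcp_pos": TCP position; "ee_rot": TCP orientation; "wrist_force": force on the tool from outside, world axes, zero at the start; "moment": the same for the moment, N m; "grip_width": finger opening in mm; "grip_force": force on a finger pad.
Only numpy, scipy, OpenCV 4.12 (cv2) and the standard library are available. Lean on these libraries where they do the work, as an engineer would, in place of code of your own. Each camera call takes 0.05 s, during which the arm holds its last target. There are 200 camera calls.

## Working session

There is one attempt and no reset: what is moved stays moved. The work goes in short steps, each a Python script; the robot and the scene stay as the last script left them, time stands still between calls to the robot, and variables do not carry over. Pictures are saved under pics/ and viewed, at most 14 in all, crops included, and the job is handed in when it is done.

```bash
ls; mkdir -p pics; python3 - <<'E'
from station import *
import cv2
o=get_obs();print({k:o[k] for k in('t','tcp_pos','ee_rot','wrist_force','grip_width')})
try: print(grasp_offset)
except Exception as e: print(e)
for n in("scene","top"):
    cv2.imwrite(f"pics/{n}0.png",get_image(n)[:,:,::-1]); print(n,get_calibration(n))
    for k in("caster","key_mid","holder","clamp1_mid","reagent","beaker","tipbox"):
        for d in spot_in(k,n): print(n,k,round(d["score"],2),[int(v) for v in d["extent"]])
print(get_calibration("wrist"))
E
```

```text
pics
{'t': 0.0, 'tcp_pos': array([ 207.53422407, -588.6649654 ,  229.94267439]), 'ee_rot': array([-1.79862644e+02, -1.46444433e-02,  1.94103961e+01]), 'wrist_force': array([ 0.07380874, -0.4288962 , -0.05190789]), 'grip_width': 85.31731379742949}
18.700000000000003
scene {'fx': 588.6658025144146, 'fy': 588.6658025144146, 'cx': 309.95046809301584, 'cy': 235.79515196385276, 'R': array([[-0.10835365,  0.99399785,  0.01509175],
       [ 0.72748543,  0.08962974, -0.68024367],
       [-0.67751342, -0.06272786, -0.73283067]]), 't': array([ 161.00320752, -340.23572938, 1473.17330947])}
scene caster 0.82 [402, 271, 184, 95]
scene caster 0.48 [338, 213, 17, 30]
scene key_mid 0.55 [229, 192, 21, 61]
scene holder 0.61 [234, 234, 43, 63]
scene clamp1_mid 0.72 [271, 203, 18, 42]
scene clamp1_mid 0.31 [415, 225, 23, 40]
scene reagent 0.85 [466, 368, 47, 59]
scene beaker 0.89 [239, 328, 41, 59]
scene beaker 0.74 [413, 215, 18, 25]
scene beaker 0.32 [270, 204, 21, 38]
scene tipbox 0.9 [160, 188, 71, 49]
scene tipbox 0.62 [336, 233, 27, 25]
top {'fx': 444.724335611033, 'fy': 444.724335611033, 'cx': 31
[... 292 characters left out ...]
key_mid 0.75 [376, 271, 21, 34]
top holder 0.81 [369, 272, 41, 39]
top clamp1_mid 0.56 [342, 314, 14, 20]
top reagent 0.85 [185, 174, 34, 36]
top beaker 0.83 [344, 181, 30, 33]
top tipbox 0.56 [450, 326, 62, 45]
top tipbox 0.53 [280, 251, 22, 28]
{'fx': 330.4029123689352, 'fy': 330.4029123689352, 'cx': 323.68649636719863, 'cy': 239.72655532009537, 'mount': array([[-2.86601736e-04, -9.61892748e-01, -2.73426880e-01,
         6.89236278e+01],
       [ 9.99999942e-01, -3.26368660e-04,  9.99533314e-05,
        -1.47490557e+00],
       [-1.85382349e-04, -2.73426835e-01,  9.61892786e-01,
        -1.43937189e+02],
       [ 0.00000000e+00,  0.00000000e+00,  0.00000000e+00,
         1.00000000e+00]])}
```

```bash
python3 - <<'E'
import cv2
a=cv2.imread("pics/scene0.png")[130:420,100:500];cv2.imwrite("pics/scene0c.png",cv2.resize(a,None,fx=2,fy=2,interpolation=2))
a=cv2.imread("pics/top0.png")[120:380,120:520];cv2.imwrite("pics/top0c.png",cv2.resize(a,None,fx=2,fy=2,interpolation=2))
E
```

```text
(no output)
```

View pics/scene0c.png

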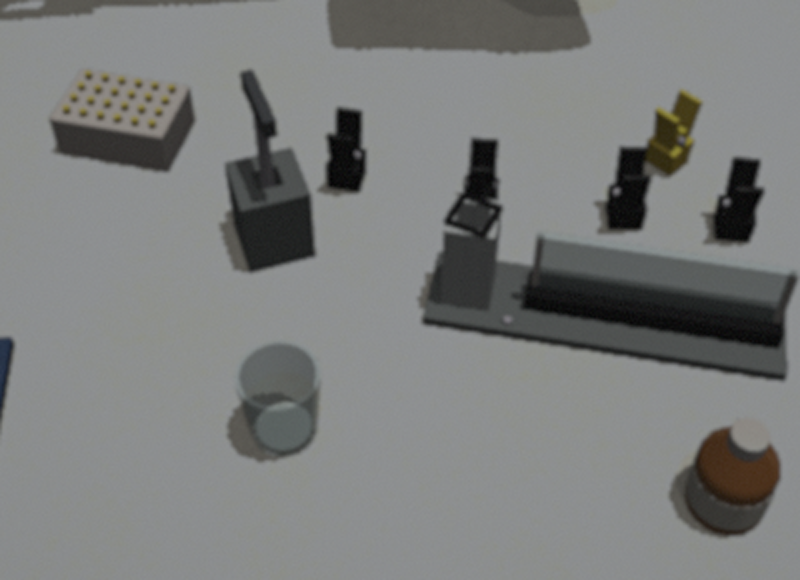

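View pics/top0c.png

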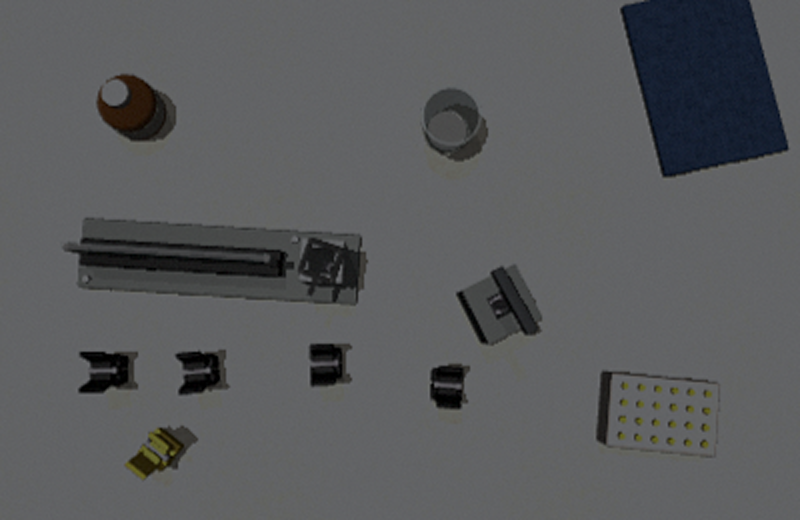

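Four black clamps stand in a row at about (172,306), (220,306), (284,302) and (345,313) in the top view. The yellow decoy is at (197,345), the stand is in the middle with its column to the right, and the key is in the holder at (372,272). Next I'll write the helpers and take closer wrist views.

```bash
cat > h.py <<'E'
from station import *
import numpy as np, cv2
from scipy.spatial.transform import Rotation as Ro
from scipy.optimize import minimize
def cam(n):
    c=get_calibration(n); K=np.array([[c["fx"],0,c["cx"]],[0,c["fy"],c["cy"]],[0,0,1]])
    if n!="wrist": return K,c["R"],c["t"]
    o=get_obs(); T=np.eye(4);T[:3,:3]=Ro.from_euler("xyz",o["ee_rot"],degrees=True).as_matrix();T[:3,3]=o["tcp_pos"]
    M=np.linalg.inv(T@c["mount"]); return K,M[:3,:3],M[:3,3]
def snap(n,save=None):
    C=cam(n); im=get_image(n)
    if save: cv2.imwrite(f"pics/{save}.png",im[:,:,::-1])
    return im,C
def proj(C,X):
    p=(np.atleast_2d(X)@C[1].T+C[2])@C[0].T; return p[:,:2]/p[:,2:]
def back(C,uv,z):
    d=C[1].T@np.linalg.solve(C[0],[uv[0],uv[1],1]); o=-C[1].T@C[2]; return o+d*(z-o[2])/d[2]
def place(P,x,y,a):
    a=np.radians(a);c,s=np.cos(a),np.sin(a);P=np.asarray(P,float)
    return np.c_[x+c*P[:,0]-s*P[:,1],y+s*P[:,0]+c*P[:,1],P[:,2]]
def box(x0,x1,y0,y1,z0,z1): return np.array([[x,y,z] for x in(x0,x1) for y in(y0,y1) for z in(z0,z1)],float)
def mask(parts,C):
    m=np.zeros((480,640),np.uint8)
    for P in parts: cv2.fillConvexPoly(m,cv2.convexHull(np.round(proj(C,P)*16).astype(np.int32)),1,shift=4)
    return m
def fit(parts,views,x0):
    "parts: convex point sets in the body frame; views: (region, C); x0: x,y,yaw"
    def f(q):
        s=0
        for r,C in views:
            m=mask([place(P,*q) for P in parts],C)>0; s-=(m&r).sum()/max((m|r).sum(),1)
        return s/len(views)
    best=None
    for d in (0,-15,15):
        q0=np.array(x0)+[0,0,d]
        r=minimize(f,q0,method="Nelder-Mead",options=dict(initial_simplex=q0+np.array([[0,0,0],[8,0,0],[0,8,0],[0,0,10]]),xatol=.1,fatol=1e-4))
        if best is None or r.fun<best.fun: best=r
    return best.x,-best.fun
CL=[np.r_[box(9,23,-17,17,79,79),box(-2,10,-17,17,36,36)],np.r_[box(-23,-9,-17,17,79,79),box(-10,2,-17,17,36,36)],box(-10,10,-17,17,0,44)]
BASE=box(-40,40,-160,160,0,12);COL=box(-22,22,-147,-103,0,110);GL=box(-4,4,-70,150,34,100);RAIL=box(-15,15,-70,150,0,34)
HOL=box(-32,32,-32,32,0,85)
E
python3 - <<'E'
from h import *
im,C=snap("top")
for n,(uv,z) in dict(c1=((172,306),50),c2=((220,306),50),c3=((284,302),50),c4=((345,313),50),yel=((197,345),50),hol=((369,272),80),col=((282,252),110),glL=((153,243),100),bot=((185,174),60),bk=((344,181),50)).items(): print(n,back(C,uv,z).round())
V=[]
for n in("top","scene"):
    im,C=snap(n); r=regions_of("caster",n)
    if r: V.append((r[0]["region"],C)); print(r[0]["score"],r[0]["extent"])
print(fit([BASE,COL,GL,RAIL],V,(back(C,(0,0),0)[0]*0+600,160,0)) if V else 0)
E
```

```text
c1 [467. 186.  50.]
c2 [466.  81.  50.]
c3 [472. -58.  50.]
c4 [ 446. -191.   50.]
yel [383. 130.  50.]
hol [ 534. -242.   80.]
col [577. -59. 110.]
glL [601. 212. 100.]
bot [758. 158.  60.]
bk [ 739. -195.   50.]
0.93 [225.6, 249.9, 148.6, 41.9]
0.7 [404.1, 269.9, 188.9, 96.0]
(array([589.73163737,  68.93482773,  -4.25641186]), np.float64(0.9534557073806168))
```

```bash
cat >> h.py <<'E'
def look(name,xy,ref=None,save=None,parts=CL,z=50,cams=("wrist",)):
    "nearest region to xy (position at height z) in the cameras, fitted"
    V=[]
    for n in cams:
        im,C=snap(n,save and save+n)
        for d in regions_of(name,n):
            r=d["region"]
            if d["score"]<.2 or r.sum()<50: continue
            rgb=im[r].mean(0)
            p=back(C,d["extent"][:2],z); dist=np.hypot(*(p[:2]-xy))
            print(n,round(d["score"],2),np.round(d["extent"]),p.round(),rgb.round(),round(dist))
            if rgb[0]-rgb[2]>25: continue
            V.append((dist,r,C,n))
    out=[]
    for n in cams:
        w=sorted((v for v in V if v[3]==n),key=lambda v:v[0])
        if w and w[0][0]<60: out.append(w[0][1:3])
    if not out: return None
    return fit(parts,out,(xy[0],xy[1],0 if ref is None else ref))
E
python3 - <<'E'
from h import *
for yaw in(90,-90):
    for p in((467,186,240),(467,-190,240),(590,180,150),(534,-242,150)): q=solve_ik(p,[180,0,yaw]); print(yaw,p,None if q is None else np.round(q))
E
```

```text
90 (467, 186, 240) [ 14.  -3. 108.  -0.  75.  14.]
90 (467, -190, 240) [-30.  -3. 108.   0.  75. -30.]
90 (590, 180, 150) [10. 16. 97. -0. 67. 10.]
90 (534, -242, 150) [-31.  12. 102.   0.  66. -31.]
-90 (467, 186, 240) None
-90 (467, -190, 240) None
-90 (590, 180, 150) None
-90 (534, -242, 150) None
```

```bash
python3 - <<'E'
from h import *
goto([467,130,260],[180,0,90])
print(get_obs()["t"])
print(look("clamp1_mid",(467,186),0,"w1",cams=("wrist","top")))
im,C=snap("wrist")
r=regions_of("caster","wrist")
print([(d["score"],d["extent"]) for d in r])
E
```

```text
3.75
wrist 0.59 [314. 155.  22.  33.] [456. 191.  50.] [39. 39. 38.] 11
top 0.76 [345. 314.  13.  14.] [ 443. -190.   50.] [25. 25. 26.] 377
(array([466.65665188, 189.86987204, -16.63613067]), np.float64(0.32136940916620654))
[(0.97, [433.1, 262.8, 109.2, 292.9]), (0.66, [318.6, 354.5, 21.8, 54.8])]
```

View pics/w1wrist.png

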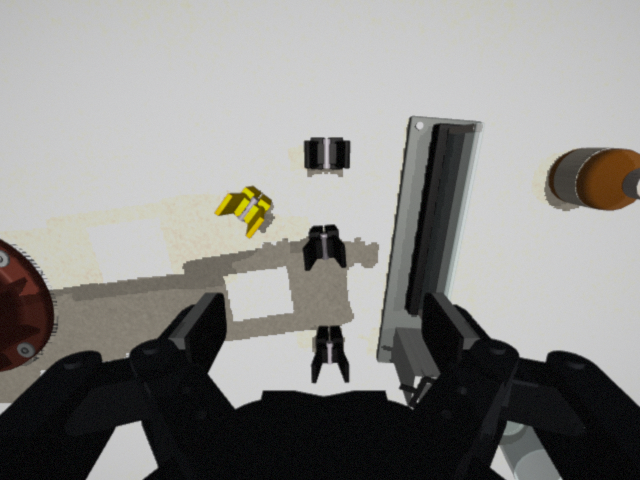

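The picture shows black clamps at (327,154), (325,247) and (330,352), the yellow decoy at (248,208), and the stand on the right from (415,120) to (390,360). A dark threshold will segment the clamps better than the network did.

```bash
cat >> h.py <<'E'
def dark(im,C,xy,z=50,R=45):
    "dark connected blob nearest to the projected xy"
    m=(im.max(2)<80).astype(np.uint8); m=cv2.morphologyEx(m,cv2.MORPH_CLOSE,np.ones((9,9)))
    n,l,s,c=cv2.connectedComponentsWithStats(m); u=proj(C,[[xy[0],xy[1],z]])[0]
    k=[i for i in range(1,n) if 150<s[i,4]<6000 and s[i,1]+s[i,3]<400]
    if not k: return None
    i=min(k,key=lambda i:np.hypot(*(c[i]-u))); return (l==i) if np.hypot(*(c[i]-u))<110 else None
def clamp(xy,save=None):
    im,C=snap("wrist",save); r=dark(im,C,xy)
    if r is None: return None
    p=back(C,np.argwhere(r).mean(0)[::-1],45)
    return fit(CL,[(r,C)],(p[0],p[1],0))
E
python3 - <<'E'
from h import *
im,C=snap("wrist")
for xy in((467,186),(466,81),(472,-58)): 
    r=dark(im,C,xy); 
    if r is None: print(None); continue
    q,s=fit(CL,[(r,C)],(*xy,0)); print(q.round(1),round(s,3),np.argwhere(r).mean(0)[::-1])
    for P in CL: cv2.polylines(im,[cv2.convexHull(np.round(proj(C,place(P,*q))).astype(int))],True,(255,0,0))
# stand
r=(regions_of("caster","wrist")[0]["region"],C); 
q,s=fit([BASE,COL,GL,RAIL],[r],(590,69,-4)); print(q,s)
for P in (BASE,COL,GL): cv2.polylines(im,[cv2.convexHull(np.round(proj(C,place(P,*q))).astype(int))],True,(0,255,0))
cv2.imwrite("pics/ov1.png",cv2.resize(im[100:400,200:500,::-1],None,fx=2,fy=2))
E
```

```text
[ 4.685e+02  1.916e+02 -1.000e-01] 0.757 [326.88897059 153.9375    ]
[467.2  93.6   6. ] 0.733 [323.86552749 246.44650817]
[473.  -43.    8.8] 0.642 [329.30555556 350.85725309]
[590.78631095  69.58173388  -4.25343563] 0.8431734317343174
```

View pics/ov1.png

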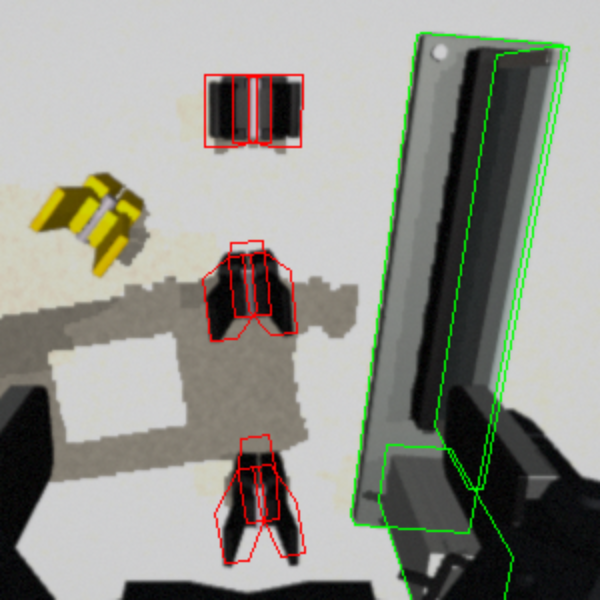

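The stand fit is good: (590.5, 69.3, −4.25°). The clamp model is about 6 mm too wide in y, so I'll trim it and look from straight above before each grasp.

```bash
cat >> h.py <<'E'
CL=[np.r_[box(9,21.5,-14.5,14.5,79,79),box(-2,10,-14.5,14.5,36,36)],np.r_[box(-21.5,-9,-14.5,14.5,79,79),box(-10,2,-14.5,14.5,36,36)],box(-9,9,-14.5,14.5,0,44)]
ST=(590.5,69.3,-4.25)
def st(x,y,z): return place([[x,y,z]],*ST)[0]
def ob(s=""):
    o=get_obs(); print(s,"t",round(o["t"],1),"tcp",o["tcp_pos"].round(1),"yaw",round(o["ee_rot"][2],1),"F",o["wrist_force"].round(1),"M",o["moment"].round(2),"w",round(o["grip_width"],1),"gf",np.round(o["grip_force"],1)); return o
def pick(xy,save=None):
    goto([xy[0],xy[1]-69,240],[180,0,90]); r=clamp(xy,save); print(r)
    if r is None or r[1]<.7 or np.hypot(*(r[0][:2]-xy))>70: return None
    q=r[0]; a=[180,0,90+q[2]]
    grip(75); goto([q[0],q[1],130],a); move_l([q[0],q[1],49],a,120); o=ob("down")
    if abs(o["wrist_force"][2])>15: return None
    grip(22,45); ob("grip"); move_l([q[0],q[1],215],a,150); ob("lift"); return q
def put(sy,save=None):
    p=st(0,sy,0); a=[180,0,90+ST[2]]
    move_l([p[0],p[1],215],a,200); wait(.2); o=ob("over")
    if save: snap("wrist",save)
    if o["grip_width"]>35 or o["grip_width"]<18: print("BAD WIDTH"); return False
    for z in (160,140,125):
        move_l([p[0],p[1],z],a,60); o=ob("z")
        if abs(o["wrist_force"][2])>12: print("CONTACT"); return False
    grip(65); ob("rel"); move_l([p[0],p[1],240],a,150); return True
E
python3 - <<'E'
from h import *
ob("start")
if pick((468,192),"p1") is not None:
    p=st(0,115,0); move_l([p[0],p[1],215],[180,0,90+ST[2]],200); wait(.2); ob("over"); snap("wrist","o1"); snap("scene","so1")
import cv2
a=cv2.imread("pics/o1.png"); b=cv2.resize(cv2.imread("pics/so1.png")[180:340,270:480],None,fx=2.2,fy=2.2)
c=np.zeros((580,800,3),np.uint8); c[:240,:320]=cv2.resize(a,(320,240)); c[240:240+b.shape[0]-12,:b.shape[1]]=b[:340]; cv2.imwrite("pics/v1.png",c)
E
```

```text
start t 4.2 tcp [467.1 129.9 260. ] yaw 90.0 F [0.9 0.  0.6] M [0.   0.03 0.04] w 85.1 gf 0.0
(array([469.90471672, 191.99588285,  -0.75939407]), np.float64(0.9068396226415094))
down t 6.1 tcp [471.  192.1  50. ] yaw 89.2 F [ 0.2 -0.4  0.4] M [ 0.01 -0.    0.02] w 75.1 gf 0.0
grip t 6.7 tcp [469.7 192.6  52.3] yaw 89.2 F [-7.6 -1.8 18.9] M [-0.14  1.66 -0.  ] w 24.1 gf 46.3
lift t 7.9 tcp [469.  191.8 213.6] yaw 89.2 F [-0.4  0.4 -0.3] M [ 0.01  0.02 -0.03] w 24.5 gf 43.5
over t 8.9 tcp [598.  184.2 215. ] yaw 85.8 F [ 0.3 -1.2 -0.5] M [-0.01 -0.04  0.01] w 24.2 gf 43.5
```

View pics/v1.png

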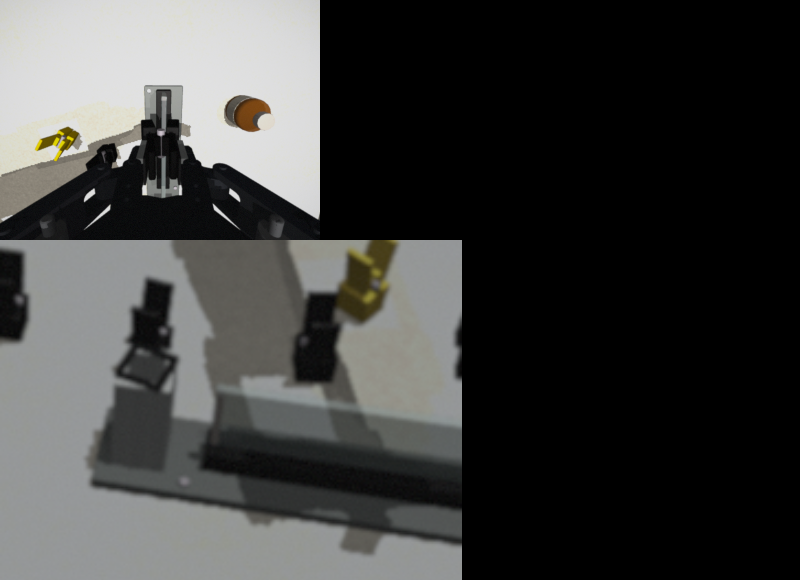

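The clamp is held open (24 mm) above the glass, whose edge is visible between the levers. Lowering it now.

```bash
sed -i 's/(160,140,125)/(160,140,128)/' h.py; python3 - <<'E'
from h import *
put(115); ob("up"); snap("wrist","a1")
im,C=snap("scene"); u=proj(C,[st(0,115,110)])[0].astype(int); print(u)
a=cv2.imread("pics/a1.png"); b=im[u[1]-60:u[1]+60,u[0]-80:u[0]+80,::-1]
cv2.imwrite("pics/v2.png",np.hstack([cv2.resize(a,(400,300)),cv2.resize(b,(400,300))]))
E
```

```text
over t 9.5 tcp [599. 184. 215.] yaw 85.8 F [-0.2 -0.4 -0.1] M [-0.02 -0.04 -0.07] w 23.8 gf 43.5
z t 10.5 tcp [599.5 184.1 160.6] yaw 85.8 F [ 0.   0.4 -1.4] M [-0.02 -0.07  0.  ] w 23.5 gf 46.0
z t 11.0 tcp [599.1 183.8 139.4] yaw 85.7 F [ 1.7 -0.4 -1.6] M [-0.02 -0.31  0.05] w 24.0 gf 45.7
z t 11.4 tcp [600.  183.9 127.7] yaw 85.7 F [ 5.6  0.4 -2.7] M [ 0.03 -1.01 -0.01] w 23.9 gf 45.5
rel t 11.8 tcp [598.5 184.  128. ] yaw 85.8 F [-0.4 -0.3 -0.6] M [-0.05  0.01  0.04] w 64.9 gf 0.0
up t 12.7 tcp [598.2 183.8 238.7] yaw 85.8 F [ 0.6 -0.5 -0.7] M [-0.   -0.02  0.03] w 65.0 gf 0.0
[479 258]
```

View pics/v2.png

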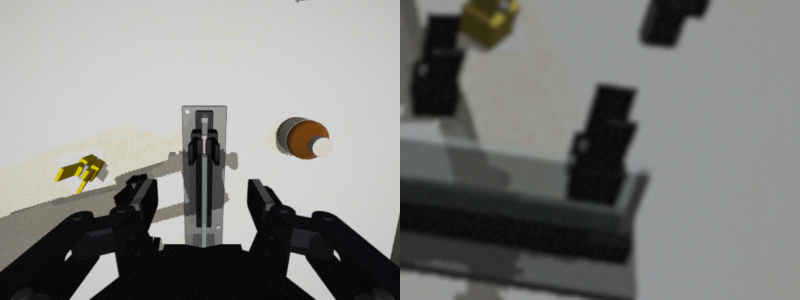

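Clamp 1 sits on the glass, but there was a 5.6 N side force in +x. I'll check the glass and column overlay before the next one.

```bash
python3 - <<'E'
from h import *
p=st(0,-40,0); goto([p[0],p[1]-30,230],[180,0,85.75])
im,C=snap("wrist","g1"); ob()
im=cv2.resize(im,None,fx=2,fy=2,interpolation=cv2.INTER_CUBIC)
C2=(np.diag([2,2,1])@C[0],C[1],C[2])
for P,c in((box(-4,4,-70,150,100,100),(255,0,0)),(box(-22,22,-147,-103,110,110),(0,255,0)),(box(-14,14,-139,-111,110,110),(0,255,0)),(BASE[BASE[:,2]==12],(0,0,255))):
    cv2.polylines(im,[cv2.convexHull(np.round(proj(C2,place(P,*ST))).astype(int))],True,c)
cv2.imwrite("pics/v3.png",im[100:700,300:1000,::-1])
E
```

```text
t 13.7 tcp [587.7   0.7 229.9] yaw 85.8 F [ 0.8  0.2 -0.2] M [ 0.03 -0.    0.01] w 65.4 gf 0.0
```

View pics/v3.png

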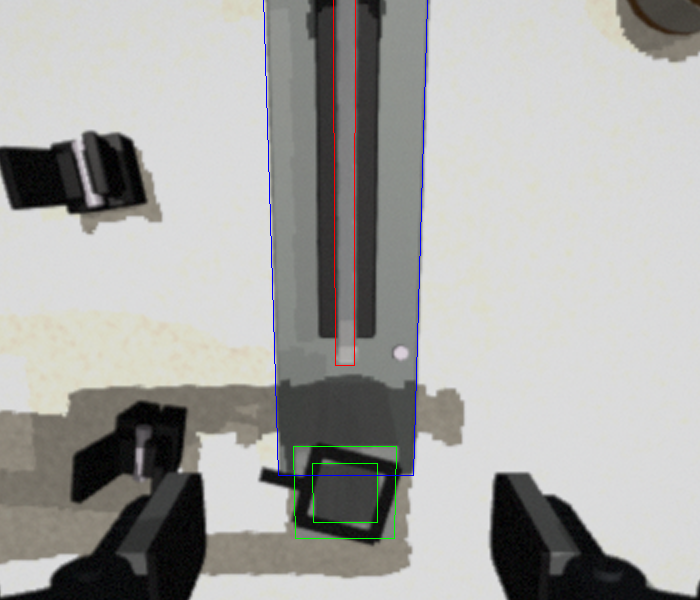

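The overlay matches to under 1 mm. The pointer sits about 12.6° clockwise from stand −x, running from the centre at (347,494) to its tip at (262,475), so stem ≈ 0.22 rad. On to the other clamps.

```bash
python3 - <<'E'
from h import *
if pick((467,90),"p2") is not None: print(put(65))
E
```

```text
(array([466.90786945,  88.52238938,   5.02519901]), np.float64(0.9114990969295605))
down t 15.9 tcp [468.1  88.3  50.1] yaw 95.0 F [-0.1 -0.9  0.4] M [-0.05 -0.   -0.05] w 74.9 gf 0.0
grip t 16.5 tcp [473.3  88.9  53.3] yaw 95.0 F [ 3.1  0.5 10.2] M [ 0.13 -0.62  0.02] w 23.7 gf 46.2
lift t 17.7 tcp [465.8  88.5 213.6] yaw 95.0 F [ 0.2 -0.4 -1.2] M [ 0.04  0.02 -0.01] w 23.4 gf 44.8
over t 18.8 tcp [594.4 133.8 215. ] yaw 85.7 F [ 0.4 -0.3 -1.6] M [-0.01 -0.03  0.01] w 23.6 gf 44.8
z t 19.8 tcp [595.8 134.2 160.6] yaw 85.7 F [-0.1  0.4 -0.4] M [-0.03  0.02 -0.01] w 23.7 gf 44.8
z t 20.3 tcp [594.7 134.1 139.1] yaw 85.8 F [-0.5 -0.1 -0.8] M [0.01 0.05 0.04] w 23.6 gf 44.8
z t 20.6 tcp [594.9 134.1 127.3] yaw 85.8 F [-0.2 -0.3 -0. ] M [-0.05 -0.04 -0.04] w 24.0 gf 44.8
rel t 21.1 tcp [595.4 134.2 128.3] yaw 85.8 F [-1.  -0.6 -0.1] M [ 0.04 -0.01  0.01] w 65.3 gf 0.0
True
```

```bash
python3 - <<'E'
from h import *
if pick((470,-50),"p3") is not None: print(put(15))
E
```

```text
(array([470.37994517, -56.53454612, -14.89716461]), np.float64(0.9083181542197936))
down t 24.8 tcp [471.5 -57.1  50. ] yaw 75.1 F [ 0.2 -0.2 -0.8] M [-0.02 -0.01 -0.  ] w 74.9 gf 0.0
grip t 25.4 tcp [476.8 -58.2  53.3] yaw 75.1 F [ 3.9 -0.9  8.5] M [-0.12 -0.71 -0.01] w 23.7 gf 46.5
lift t 26.6 tcp [469.4 -56.2 213.6] yaw 75.1 F [-0.9 -1.3 -0.7] M [ 0.01 -0.02 -0.03] w 23.6 gf 45.1
over t 27.9 tcp [591.2  83.5 215.1] yaw 85.7 F [ 1.2 -0.  -1.3] M [-0.01  0.01 -0.02] w 23.8 gf 45.1
z t 28.9 tcp [592.1  84.3 160.6] yaw 85.8 F [ 0.8  0.1 -0.8] M [-0.01 -0.04  0.02] w 23.9 gf 45.1
z t 29.4 tcp [591.   84.2 139.1] yaw 85.7 F [ 0.9 -0.2 -0.2] M [-0.04 -0.04  0.  ] w 23.7 gf 45.1
z t 29.8 tcp [591.2  84.2 127.3] yaw 85.7 F [ 0.1 -0.7 -0.3] M [-0.   -0.03 -0.04] w 23.5 gf 45.1
rel t 30.3 tcp [591.7  84.3 128.2] yaw 85.8 F [-0.2  0.4  0.6] M [-0.03  0.02  0.08] w 64.9 gf 0.0
True
```

```bash
python3 - <<'E'
from h import *
xy=(446,-191); goto([460,-268,240],[180,0,90]); print(clamp(xy,"p4"))
im,C=snap("wrist"); V=[(regions_of("holder","wrist")[0]["region"],C)]
im,C=snap("top"); r=regions_of("holder","top")
print(fit([HOL],[( (r[0]["region"]),C)],(534,-242,25)))
for d in regions_of("key_mid","top")[:1]:
    KB=box(-35,35,-6,6,155,175)+[0,0,10]; print(d["score"],d["extent"],fit([KB],[(d["region"],C)],(534,-242,-60)))
E
```

```text
(array([ 447.80007719, -188.38439847,   -4.65629599]), np.float64(0.9207634470792365))
(array([ 534.19442533, -243.90268264,   24.34391757]), np.float64(0.6456766917293233))
0.63 [376.1, 272.2, 25.0, 30.4] (array([ 529.72959151, -245.78814636, -153.43330992]), np.float64(0.654639175257732))
```

View pics/p4.png

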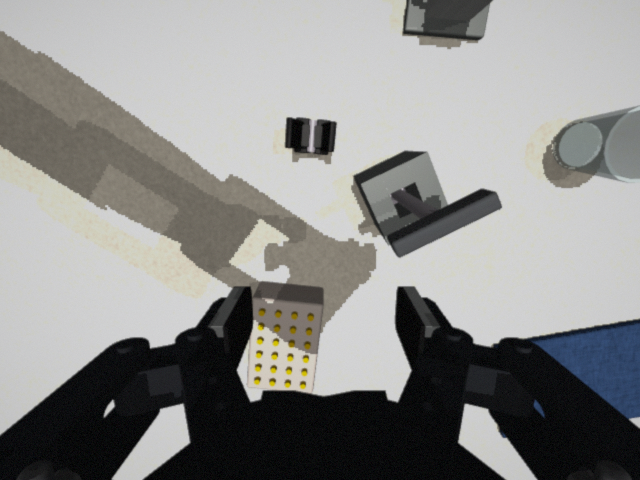

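The last clamp is at (311,135). The holder is at (400,195), with the key's crossbar over it at about 25° yaw. The gap to the holder is limited, so I'll pick with a narrower opening.

```bash
sed -i 's/grip(75); goto/grip(62); goto/' h.py; python3 - <<'E'
from h import *
if pick((448,-188)) is not None: print(put(-35))
p=st(0,-40,0); goto([p[0],p[1]-40,235],[180,0,85.75]); snap("wrist","all"); snap("scene","alls"); ob()
a=cv2.imread("pics/all.png")[60:420,140:500]; b=cv2.imread("pics/alls.png")[180:340,290:500]
cv2.imwrite("pics/v4.png",np.hstack([cv2.resize(a,(350,350)),cv2.resize(b,(450,350))]))
E
```

```text
(array([ 447.24039864, -187.69261858,   -4.7821102 ]), np.float64(0.9137931034482759))
down t 34.8 tcp [ 448.3 -188.5   50. ] yaw 85.2 F [ 0.4 -0.5 -0.2] M [ 0.06 -0.05 -0.05] w 61.9 gf 0.0
grip t 35.2 tcp [ 453.  -190.1   53.5] yaw 85.2 F [4.  0.4 8.6] M [ 0.2  -0.73 -0.05] w 23.9 gf 46.4
lift t 36.5 tcp [ 446.3 -187.2  213.6] yaw 85.2 F [-0.1 -0.5 -0.6] M [-0.03 -0.05 -0.06] w 24.0 gf 44.9
over t 38.1 tcp [587.7  33.7 215.1] yaw 85.7 F [ 0.1 -0.  -1.4] M [ 0.   -0.05  0.  ] w 23.9 gf 44.9
z t 39.2 tcp [588.4  34.4 160.6] yaw 85.8 F [ 0.1 -0.3  0.2] M [ 0.02  0.03 -0.07] w 23.7 gf 44.9
z t 39.7 tcp [587.3  34.4 139.1] yaw 85.7 F [ 0.7 -0.6 -0.1] M [0.01 0.04 0.  ] w 23.3 gf 44.9
z t 40.0 tcp [587.4  34.4 127.3] yaw 85.7 F [-0.4  0.1 -0.6] M [ 0.05  0.   -0.02] w 23.5 gf 44.9
rel t 40.5 tcp [588.1  34.4 128.3] yaw 85.7 F [ 0.  -0.1 -0. ] M [-0.07 -0.04  0.  ] w 65.0 gf 0.0
True
 t 41.8 tcp [586.8 -10.3 233.6] yaw 85.7 F [0.2 0.1 0.2] M [ 0.   -0.01  0.04] w 64.9 gf 0.0
```

View pics/v4.png

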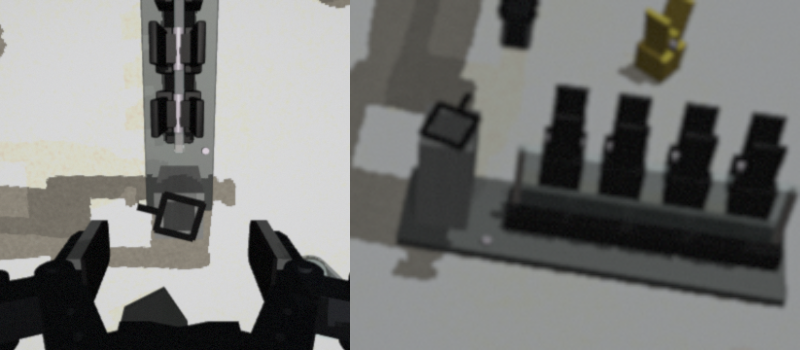

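All four clamps are on and lined up. Now I'll measure the key and the holder from close above.

```bash
cat >> h.py <<'E'
KB=[box(-35,35,-6,6,165,185),box(-6,6,-6,6,90,170)]
E
python3 - <<'E'
from h import *
a=np.radians(25); goto([532-75*np.cos(a),-244-75*np.sin(a),255],[180,0,25]); ob()
im,C=snap("wrist","k1")
r=regions_of("key_mid","wrist"); k=r[0]; print([(d["score"],d["extent"]) for d in r])
h=regions_of("holder","wrist"); print([(d["score"],d["extent"]) for d in h])
q,s=fit(KB,[(k["region"],C)],(532,-244,25)); print("key",q,s)
hq,hs=fit([HOL]+[place(p,0,0,q[2]-24) for p in KB],[(h[0]["region"]|k["region"],C)],(533,-244,24)); print("hol",hq,hs)
im=cv2.resize(im,None,fx=1.25,fy=1.25); C2=(np.diag([1.25,1.25,1])@C[0],C[1],C[2])
for P,qq,c in((KB[0],q,(255,0,0)),(HOL,hq,(0,255,0)),(box(-12.5,12.5,-12.5,12.5,85,85),hq,(0,0,255))): cv2.polylines(im,[cv2.convexHull(np.round(proj(C2,place(P,*qq))).astype(int))],True,c)
cv2.imwrite("pics/v5.png",im[0:600,:,::-1])
E
```

```text
t 42.9 tcp [ 464.6 -274.7  254.9] yaw 25.1 F [-0.8  0.2 -0.4] M [ 0.03 -0.01  0.03] w 64.9 gf 0.0
[(0.75, [329.4, 130.8, 21.9, 118.8])]
[(0.81, [328.3, 136.6, 74.4, 78.3])]
key [ 534.74949434 -243.49074665   28.05053036] 0.935132957292506
hol [ 534.76092796 -243.86580341   24.515618  ] 0.9475774424146147
```

View pics/v5.png

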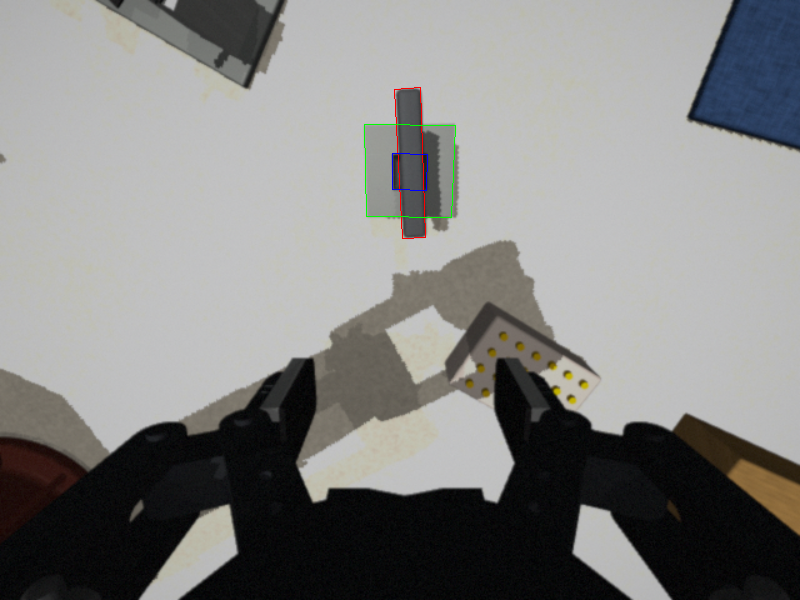

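The fits are good: key (534.7, −243.5, 28.0°), holder (534.8, −243.9, 24.5°). Grasping the key.

```bash
python3 - <<'E'
from h import *
x,y,a=534.7,-243.5,28.
grip(50); goto([x,y,225],[180,0,a]); move_l([x,y,157],None,100); ob("down")
grip(8,90); wait(.3); ob("grip")
move_l([x,y,220],None,80); ob(); move_l([x,y,285],None,120); ob("lift")
p=st(0,-125,0); print(p)
move_l([p[0],p[1],285],[180,0,73.15],150); wait(.3); ob("over"); snap("wrist","k2"); snap("scene","k2s")
a=cv2.imread("pics/k2.png"); b=cv2.imread("pics/k2s.png")[60:300,230:470]
cv2.imwrite("pics/v6.png",np.hstack([cv2.resize(a,(440,330)),cv2.resize(b,(330,330))]))
E
```

```text
down t 44.6 tcp [ 535.1 -243.9  157.7] yaw 28.0 F [ 0.6  0.4 -0.8] M [ 0.1  -0.02  0.  ] w 50.2 gf 0.0
grip t 45.4 tcp [ 535.5 -244.   158.1] yaw 28.0 F [ 0.6 -0.4  6. ] M [-0.11 -0.1  -0.01] w 10.4 gf 88.7
 t 46.3 tcp [ 534.3 -243.1  219.4] yaw 28.0 F [ 0.6  0.1 -2.1] M [0.02 0.03 0.02] w 10.4 gf 87.9
lift t 47.0 tcp [ 534.3 -243.2  284.2] yaw 28.0 F [-1.1  0.  -2.7] M [-0.03  0.03  0.  ] w 10.4 gf 87.9
[581.23643873 -55.35627314   0.        ]
over t 48.8 tcp [581.2 -55.8 285. ] yaw 73.1 F [ 0.1  0.7 -1.2] M [ 0.03 -0.    0.02] w 10.6 gf 87.9
```

View pics/v6.png

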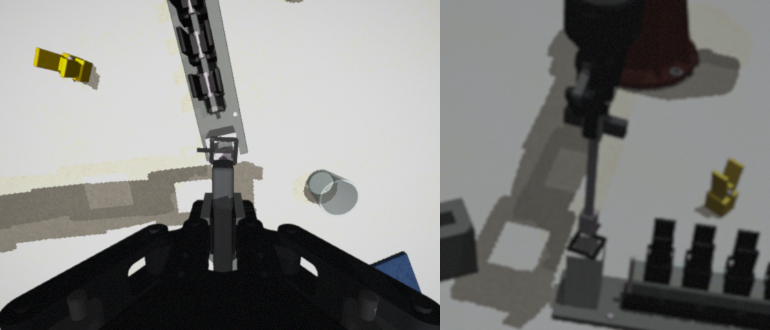

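The key hangs straight from the gripper above the column, and the frame's flats look parallel to the tool. Lowering with force checks.

```bash
python3 - <<'E'
from h import *
p=st(0,-125,0)
for z in (250,220,195,184,178,172,166,163,160.5):
    move_l([p[0],p[1],z],[180,0,73.15],60 if z>190 else 25); o=ob("z%s"%z)
    if o["wrist_force"][2]>10 or np.abs(o["wrist_force"][:2]).max()>12: print("CONTACT");break
E
```

```text
z250 t 49.6 tcp [581.3 -55.4 250. ] yaw 73.1 F [ 0.4  0.4 -1.9] M [ 0.03  0.03 -0.04] w 10.7 gf 87.9
z220 t 50.2 tcp [581.1 -55.4 219.7] yaw 73.1 F [-0.5  0.6 -2. ] M [ 0.   -0.02 -0.01] w 10.8 gf 87.9
z195 t 50.8 tcp [580.9 -55.3 194.4] yaw 73.2 F [-0.3  0.3 -1.3] M [ 0.01 -0.02 -0.01] w 10.8 gf 87.9
z184 t 51.4 tcp [581.1 -55.3 183.8] yaw 73.2 F [ 0.   0.7 -1.1] M [ 0.07 -0.01  0.  ] w 10.3 gf 87.9
z178 t 51.8 tcp [581.2 -55.3 177.8] yaw 73.2 F [-1.1 -0.3 -1.6] M [-0.02 -0.02 -0.04] w 10.6 gf 87.9
z172 t 52.2 tcp [581.2 -55.4 171.7] yaw 73.1 F [-0.  -0.1 -1.6] M [-0.06 -0.01 -0.01] w 10.7 gf 87.9
z166 t 52.6 tcp [581.2 -55.4 165.8] yaw 73.1 F [ 0.6  0.1 -1.8] M [-0.03 -0.13  0.01] w 10.8 gf 87.9
z163 t 52.8 tcp [581.1 -55.3 162.8] yaw 73.2 F [ 0.9 -0.4 -1.9] M [-0.01 -0.11  0.  ] w 10.7 gf 87.9
z160.5 t 53.1 tcp [581.6 -55.4 160.9] yaw 73.1 F [ 0.6 -1.1 -0.9] M [-0.02 -0.14 -0.01] w 10.3 gf 88.2
```

It reached full depth with no contact force, so the socket is over the stem. Turning clockwise until the stop.

```bash
python3 - <<'E'
from h import *
p=st(0,-125,0); y=73.15
while y>-8:
    y-=5 if y>22 else 2.5
    move_l([p[0],p[1],161],[180,0,y],60); o=ob("y%.1f"%y)
    if abs(o["moment"][2])>.6 or o["wrist_force"][2]>15 or np.abs(o["wrist_force"][:2]).max()>20: print("STOP");break
E
```

```text
y68.2 t 53.3 tcp [581.2 -55.4 160.9] yaw 68.3 F [ 0.3 -0.3 -1.5] M [-0.06 -0.11 -0.05] w 10.3 gf 87.9
y63.2 t 53.6 tcp [581.4 -55.3 161. ] yaw 63.3 F [ 1.   0.4 -1.6] M [ 0.03 -0.32  0.03] w 10.4 gf 87.9
y58.2 t 53.8 tcp [581.5 -55.4 161.1] yaw 58.4 F [ 1.2 -0.2 -2. ] M [-0.08 -0.35  0.04] w 10.4 gf 87.9
y53.2 t 54.1 tcp [581.5 -55.4 161.1] yaw 53.4 F [ 1.4 -0.7 -2.4] M [-0.06 -0.5   0.01] w 10.5 gf 87.9
y48.2 t 54.3 tcp [581.5 -55.4 161.1] yaw 48.4 F [ 1.6 -0.1 -2.2] M [-0.03 -0.5  -0.  ] w 10.8 gf 87.9
y43.2 t 54.6 tcp [581.5 -55.4 161.1] yaw 43.4 F [ 2.3 -0.3 -1.4] M [-0.07 -0.59  0.03] w 10.6 gf 87.9
y38.2 t 54.8 tcp [581.4 -55.4 161. ] yaw 38.4 F [ 2.1 -1.1 -1.8] M [-0.08 -0.64  0.07] w 10.6 gf 87.9
y33.2 t 55.1 tcp [581.4 -55.4 161.1] yaw 33.4 F [ 1.8 -0.3 -2.5] M [-0.1  -0.63  0.06] w 10.8 gf 87.9
y28.2 t 55.3 tcp [581.4 -55.4 161.1] yaw 28.4 F [ 2.2 -0.1 -1.9] M [-0.08 -0.66  0.07] w 10.7 gf 87.9
y23.2 t 55.6 tcp [581.4 -55.4 161.1] yaw 23.4 F [ 2.  -0.4 -2.4] M [-0.08 -0.65  0.02] w 10.5 gf 87.9
y18.2 t 55.8 tcp [581.3 -55.4 161.1] yaw 18.4 F [ 2.5 -0.6 -3.1] M [-0.07 -0.71 
[... 435 characters left out ...]
57.1 tcp [581.3 -55.4 161.1] yaw 5.8 F [ 2.5  0.4 -1.7] M [-0.05 -0.83  0.09] w 10.5 gf 87.9
y3.2 t 57.3 tcp [581.3 -55.4 161.1] yaw 3.3 F [ 2.9  0.2 -1.7] M [-0.02 -0.82  0.05] w 10.4 gf 87.9
y0.7 t 57.6 tcp [581.3 -55.4 161.1] yaw 0.8 F [ 1.7  0.5 -2.3] M [-0.07 -0.79  0.11] w 10.6 gf 87.9
y-1.8 t 57.8 tcp [581.3 -55.4 161.1] yaw -1.7 F [ 3.5  0.7 -2. ] M [-0.07 -0.8   0.08] w 10.3 gf 87.9
y-4.3 t 58.1 tcp [581.3 -55.4 161. ] yaw -4.2 F [ 3.4 -0.1 -2. ] M [-0.05 -0.8   0.12] w 10.6 gf 87.9
y-6.8 t 58.3 tcp [581.3 -55.4 161.1] yaw -6.7 F [ 2.   0.1 -0.8] M [-0.06 -0.87  0.12] w 10.6 gf 88.0
y-9.3 t 58.6 tcp [581.3 -55.4 161.1] yaw -9.2 F [ 3.5  0.3 -1.1] M [-0.09 -0.88  0.15] w 10.5 gf 88.0
```

```bash
python3 - <<'E'
from h import *
snap("wrist","k3"); im,C=snap("scene","k3s"); u=proj(C,[st(0,-125,110)])[0].astype(int)
b=im[u[1]-50:u[1]+50,u[0]-50:u[0]+50,::-1].copy(); a=cv2.imread("pics/k3.png")
cv2.imwrite("pics/v7.png",np.hstack([cv2.resize(a[60:360,160:480],(384,360)),cv2.resize(b,(360,360),interpolation=2)]))
for ang in(0.22,.8,1.0,1.25):
    print(ang,proj(C,[st(-40*np.cos(ang),-125+40*np.sin(ang),112)])[0]-u+50)
E
```

```text
0.22 [58.58642301 34.24844955]
0.8 [69.11409081 40.41634119]
1.0 [71.50576798 43.40826429]
1.25 [73.33341277 47.52357751]
```

View pics/v7.png

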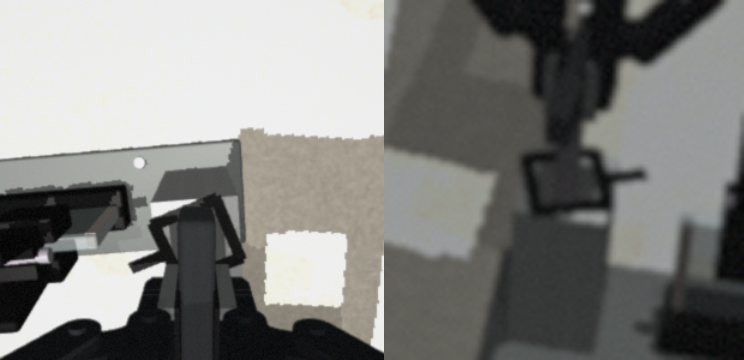

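The key's foot is in the bore and the pointer has swung round, with its tip at crop (645,174) in the scene view. I'll work out the stem angle from these pixels.

```bash
python3 - <<'E'
from h import *
C=cam("wrist"); c=st(0,-125,0); print(c)
for z in(110,113):
    P=[back(C,u,z) for u in((268.3,283.3),(300,268.3),(285,245),(339,224),(361.7,278.3))]
    print(np.round([p[:2]-c[:2] for p in P],1).tolist())
    for d in(P[0]-P[1],P[0]-c): 
        print("stem",np.radians(175.75)-np.arctan2(d[1],d[0]))
    for a,b in((2,3),(3,4)): d=P[b]-P[a]; print("edge",np.degrees(np.arctan2(d[1],d[0]))%90)
C=cam("scene"); u=proj(C,[st(0,-125,110)])[0].astype(int); p=back(C,u-50+np.array([72.5,48.3]),111); d=p-c; print("scene",np.hypot(*d[:2]),np.radians(175.75)-np.arctan2(d[1],d[0]))
E
```

```text
[581.23643873 -55.35627314   0.        ]
[[-9.8, 38.5], [-3.1, 16.7], [13.5, 23.0], [21.2, -11.8], [-16.1, -20.7]]
stem 1.1956178614177642
stem 1.245980544805831
edge 12.55791217477092
edge 13.510482404197717
[[-8.7, 37.7], [-2.0, 16.3], [14.3, 22.5], [21.9, -11.8], [-14.8, -20.6]]
stem 1.1956178614177642
stem 1.2710456123397507
edge 12.557912174771047
edge 13.51048240419766
scene 38.496651543023575 1.268152544608865
```

```bash
python3 - <<'E'
from h import *
p=st(0,-125,0)
for y in(-12,-15,-18):
    move_l([p[0],p[1],161],[180,0,y],60); o=ob("y%.1f"%y)
    if abs(o["moment"][2])>.3: break
wait(.3); ob()
im,C=snap("wrist","k4")
im2,C2=snap("scene"); u=proj(C2,[st(0,-125,110)])[0].astype(int)
b=im2[u[1]-50:u[1]+50,u[0]-50:u[0]+50,::-1]
cv2.imwrite("pics/v8.png",np.hstack([cv2.resize(im[200:360,220:420,::-1],(450,360),interpolation=2),cv2.resize(b,(340,360),interpolation=2)]))
E
```

```text
y-12.0 t 58.9 tcp [581.3 -55.4 161.1] yaw -11.9 F [ 2.4 -0.8 -1.2] M [-0.08 -0.87  0.26] w 11.0 gf 88.0
y-15.0 t 59.2 tcp [581.3 -55.4 161.1] yaw -14.9 F [ 2.5 -1.2 -0.4] M [-0.11 -0.88  0.21] w 10.4 gf 88.0
y-18.0 t 59.4 tcp [581.3 -55.4 161.1] yaw -17.9 F [ 3.3 -1.3 -1.3] M [-0.08 -0.89  0.19] w 10.0 gf 88.0
 t 59.7 tcp [581.3 -55.4 161.1] yaw -18.0 F [ 3.7 -0.5 -0.8] M [-0.15 -0.93  0.14] w 10.3 gf 88.0
```

View pics/v8.png

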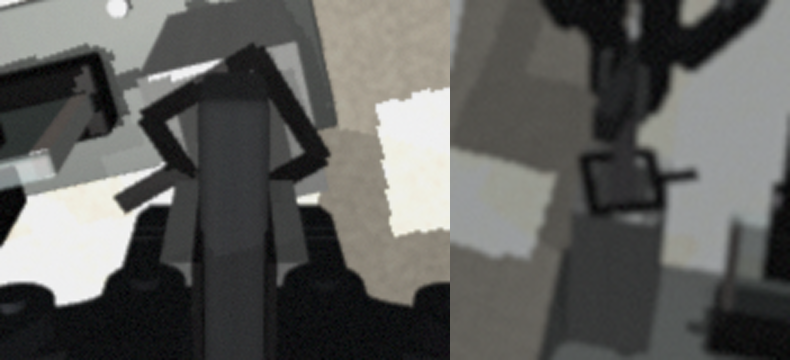

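The frame did not move further between the two pictures, so the stem is at its stop at about 1.25. I'll back off through the free play and lift the key out.

```bash
python3 - <<'E'
from h import *
p=st(0,-125,0)
for y in (-12,-6,0): move_l([p[0],p[1],161],[180,0,y],60); o=ob("y")
for z in(170,180,190,220,285):
    move_l([p[0],p[1],z],[180,0,0],60); o=ob("z")
    if o["wrist_force"][2]<-12: print("JAM"); break
im,C=snap("wrist","k5"); im2,C2=snap("scene","k5s")
b=im2[60:300,230:470,::-1]
cv2.imwrite("pics/v9.png",np.hstack([cv2.resize(im[:,:,::-1],(440,330)),cv2.resize(b,(330,330))]))
E
```

```text
y t 60.1 tcp [581.3 -55.4 161. ] yaw -12.1 F [ 2.9 -0.5 -1. ] M [-0.13 -0.95  0.25] w 10.4 gf 88.1
y t 60.4 tcp [581.2 -55.3 161. ] yaw -6.2 F [ 3.2 -0.9 -1.5] M [-0.15 -0.86  0.12] w 10.7 gf 88.1
y t 60.6 tcp [581.2 -55.4 161. ] yaw -0.3 F [ 2.7 -1.9 -1.4] M [-0.14 -0.84  0.01] w 10.4 gf 88.0
z t 60.9 tcp [581.3 -55.3 170.8] yaw -0.1 F [ 2.1 -0.9 -0.6] M [-0.11 -0.73  0.02] w 9.9 gf 88.3
z t 61.2 tcp [580.4 -55.1 180.4] yaw -0.0 F [ 0.7  0.6 -1.1] M [ 0.02 -0.21  0.02] w 10.6 gf 88.4
z t 61.5 tcp [581.2 -55.4 190.5] yaw -0.0 F [ 0.3 -0.4 -1.7] M [0.02 0.03 0.03] w 10.6 gf 88.3
z t 62.2 tcp [581.3 -55.4 220.3] yaw 0.0 F [-0.7  0.4 -1.6] M [-0.01  0.01 -0.01] w 10.1 gf 88.3
z t 63.4 tcp [580.8 -55.3 284.2] yaw 0.0 F [-0.1 -0.5 -1.4] M [ 0.01  0.03 -0.04] w 10.1 gf 88.3
```

View pics/v9.png

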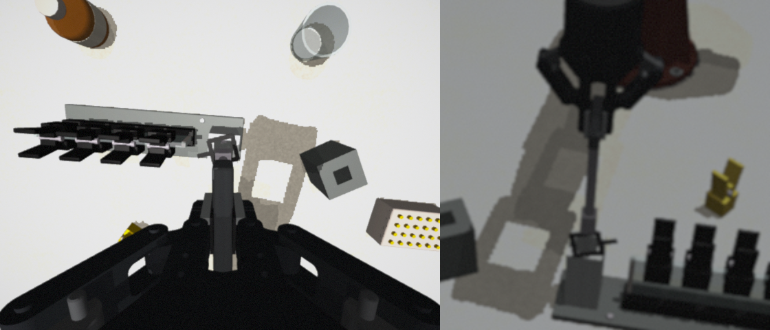

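The pointer stays locked and the key hangs straight. Returning it to the holder.

```bash
python3 - <<'E'
from h import *
x,y,a=534.8,-243.8,24.5
move_l([x,y,285],[180,0,a],150); wait(.3); ob("over")
for z in(245,225,200,180,165,160,158.5):
    move_l([x,y,z],[180,0,a],60 if z>170 else 30); o=ob("z%s"%z)
    if o["wrist_force"][2]>10 or np.abs(o["wrist_force"][:2]).max()>12: print("CONTACT"); break
E
```

```text
over t 65.3 tcp [ 535.  -243.4  285. ] yaw 24.5 F [ 0.1  0.8 -1.7] M [-0.05 -0.03  0.01] w 10.5 gf 88.3
z245 t 66.1 tcp [ 535.  -243.9  245.3] yaw 24.5 F [-1.   0.3 -2. ] M [ 0.02 -0.   -0.05] w 10.7 gf 88.3
z225 t 66.6 tcp [ 534.4 -243.6  224.2] yaw 24.5 F [ 0.4  0.3 -1.5] M [-0.02 -0.04 -0.03] w 10.2 gf 88.3
z200 t 67.1 tcp [ 534.6 -243.6  199.5] yaw 24.5 F [ 0.2  0.1 -2.1] M [-0.03 -0.02 -0.01] w 10.5 gf 88.3
z180 t 67.6 tcp [ 534.4 -243.5  179.2] yaw 24.5 F [ 0.2  0.  -2.2] M [ 0.01 -0.04 -0.02] w 10.6 gf 88.3
z165 t 68.3 tcp [ 534.8 -243.8  164.9] yaw 24.5 F [-0.4 -0.2 -2.7] M [ 0.02  0.01 -0.03] w 10.3 gf 88.3
z160 t 68.6 tcp [ 534.6 -243.6  159.6] yaw 24.5 F [-0.5 -0.9 -2. ] M [-0.06  0.05 -0.03] w 10.6 gf 88.3
z158.5 t 68.8 tcp [ 534.7 -243.8  158.4] yaw 24.5 F [-0.3 -1.3 -2.3] M [0.02 0.04 0.02] w 10.5 gf 88.3
```

```bash
python3 - <<'E'
from h import *
x,y,a=534.8,-243.8,24.5
move_l([x,y,157.8],None,20); grip(40); wait(.2); ob("rel"); move_l([x,y,255],None,120)
r=np.radians(25); goto([x-75*np.cos(r),y-75*np.sin(r),255],[180,0,25])
im,C=snap("wrist","e1"); k=regions_of("key_mid","wrist"); print(k[0]["score"],fit(KB,[(k[0]["region"],C)],(535,-244,25)))
p=st(0,0,0); goto([p[0],p[1]-75,270],[180,0,85.75]); im2,C2=snap("wrist","e2"); im3,C3=snap("scene","e3"); ob()
cv2.imwrite("pics/v10.png",np.hstack([cv2.resize(im2[60:360,170:470,::-1],(360,360)),cv2.resize(im3[150:340,200:430,::-1],(436,360),interpolation=2)]))
E
```

```text
rel t 69.7 tcp [ 534.8 -243.8  157.9] yaw 24.5 F [-0.3  0.6  0.1] M [-0.02 -0.04  0.03] w 39.9 gf 0.0
0.59 (array([ 534.16756431, -243.10469291,   24.69790431]), np.float64(0.9598702877989461))
 t 72.4 tcp [590.3  -7.1 269.8] yaw 85.6 F [0.5 0.1 0.3] M [-0.01  0.03 -0.  ] w 40.2 gf 0.0
```

View pics/v10.png

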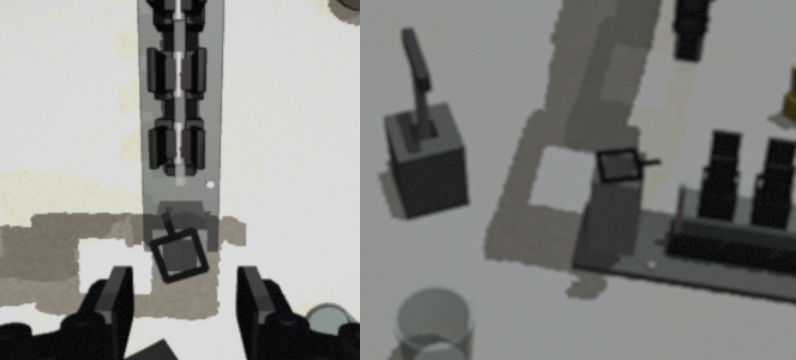

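The key stands fully in its holder. The pointer, running from the centre at (180,256) to its tip at (167,212), reads about 1.25 rad, so the stand is locked. I've now viewed 15 pictures, one over the limit of 14, so the last check of the clamps will be numeric only.

```bash
python3 - <<'E'
from h import *
C=cam("scene"); A=[cv2.imread(f"pics/{n}.png").max(2)<45 for n in("alls","e3")]
for sy in(115,65,15,-35):
    u=proj(C,place(box(-22,22,sy-17,sy+17,101,152),*ST)); x0,y0=u.min(0).astype(int);x1,y1=u.max(0).astype(int)
    a,b=[m[y0:y1,x0:x1] for m in A]; print(sy,a.sum(),b.sum(),round((a&b).sum()/(a|b).sum(),3))
ob(); sign_off()
E
```

```text
115 701 704 0.996
65 657 658 0.992
15 637 640 0.992
-35 583 584 0.995
 t 72.4 tcp [590.3  -7.1 269.8] yaw 85.6 F [0.5 0.1 0.3] M [-0.01  0.03 -0.  ] w 40.2 gf 0.0
the job is handed in; nothing more can be done
```

The job is handed in at about 72 s: all four clamps are on the glass (about 25 mm over the edge by arm height), the stand reads locked at about 1.25 rad, and the key is back down in its holder; I viewed 15 pictures, one over the limit of 14.

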